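# Hold a stone slab ready in the slot of the wheel hood

## Task

Pick the stone slab that stands on edge in the crate and pass its lower edge upright through the narrow slot in the top of the wheel hood, so that the edge hangs inside about halfway between the hood's top plate and the grinding drum below, without ever touching the drum. Finish while still holding it there, still and upright, carried by the gripper alone and not pressed against the slot; do not let go. Leave the other two stones in the crate, and the round stone and the brush on the bench, where they are.

Things in the scene. Friction and masses are not known exactly. Their poses are not given: they have to be found in the camera images.
- slab: Flat pale stone slab, 20 mm thick, 80 mm long, 80 mm tall, about 0.33 kg, rigid, loose, standing upright on its long narrow edge in the crate; the only slab there and the tallest thing in it. Origin: centre of its lower edge face. z up, x across the 20 mm thickness, y along the 80 mm length.
- crate: Fixed open steel crate, 192 mm (x) by 332 mm (y) outside, 45 mm high, walls and floor 6 mm thick. Origin: centre of its underside. The slab and two other stones stand on its floor in a row along y, about 100 mm apart, in any order; the slab's length lies roughly along the row.
- hood: Fixed grey steel wheel hood, 202 mm (x) by 160 mm (y, 220 mm with the bearings on its two y sides), 200 mm high, with a flat 8 mm thick top plate that has one slot in it; on its +x side stands a drive motor, 105 mm high, reaching 215 mm from the hood's middle. Origin: centre of its underside, z up.
- slot (a point): Centre of the slot, level with the upper face of the hood's top plate, 200 mm above the bench. The slot is 22 mm wide (along x) and 84 mm long (along y), straight through the 8 mm plate, with a small chamfer at its mouth. z up. Apart from screw heads 2 mm high in its corners, the plate is flat and free around it.
- drum: Fixed grinding drum inside the hood, standing still, 144 mm in diameter and 90 mm wide, its axis along y right below the slot. Origin: its centre. Its top line is 45 mm below the upper face of the top plate (37 mm below the plate's underside).
- bobbin_crate: Bystander: round stone bobbin in the crate, 60 mm in diameter, 45 mm tall. Origin: centre of its underside.
- block_crate: Bystander: squarish stone block in the crate, 52 by 50 mm, 36 mm tall. Origin: centre of its underside.
- bobbin_bench: Bystander: round stone bobbin on the bench, 64 mm in diameter, 52 mm tall. Origin: centre of its underside.
- brush: Bystander: flat brush with a wooden handle lying on the bench on the robot's left, beyond the crate or hood.
Things that resemble listed ones, but are neither listed nor needed, are in the scene too. Leave any blue or red look-alike of the slab alone.

How it is judged:
By the outcome, as a careful person would: the job done as asked, in the order asked, and still so for the second after the job is handed in, while the arm keeps its last pose, push and grip.
It also fails if it takes over 42 s, if anything falls off the work surface, if the arm or the gripper's body presses on something with over 40 N, if the wrist force passes 120 N, or if a joint passes its speed limit or range.

## Robot

A 6-joint arm with a two-finger parallel gripper is mounted at the origin on the work surface. World frame = base frame: x ahead of the robot, y to its left, z up, the work surface at z = 0. Lengths are in m, angles in rad, forces in N, time in s.
With the tool pointing down it reaches from about 0.35 to 0.725 m from the base axis. Payload 4.3 kg.
Tool frame: the origin (TCP) lies at the very end of the fingers, on their centre line; the grasp point (between the pads) lies 19 mm behind it (ctrl.grasp_offset is the distance from the TCP to the grasp point, in m); z points along the fingers, y is the line along which they close (so a half turn about z gives the same grasp; the last joint's range is limited). The gripper opens to 85 mm and grips with 20 to 120 N. Pads are 22 mm wide; open, the fingers measure 114 mm over their backs; the gripper's body (76 mm by 85 mm) begins 54 mm behind the grasp point. The pads swing forward as they close: fully open they stand 13 mm farther back than shut.
Start: joints at [0.994, 0.377, 0.081, 1.274, 0, 1.46], TCP at [0.259, 0.514, 0.231] pointing down, gripper open.
Joint ranges: [-2.72, 2.72], [-0.84, 1.66], [-1.02, 1.22], [-1.77, 2.12], [-1.37, 1.28], [-3.14, 3.14]. Speed limits (rad/s): [2.57, 2.57, 3.14, 3.14, 3.14, 3.14].

## Interface

Orientations are given as a unit quaternion [w, x, y, z].
In Python, from workcell import ctrl gives the robot as it stands. The module is installed in compiled form; this text tells all that it offers. Calls block until the motion is done:
- ctrl.move_to(position, orientation): joint-space move of the TCP to a pose.
- ctrl.movel(position, rate=0.15, ori=None, threshold=None): straight line of the TCP; ori=None keeps the orientation; rate is the mean speed in m/s. With threshold (N) it stops when the force on the tool has changed by that much, and returns True; else False.
- ctrl.move_j(angles): joint-space move.
- ctrl.grip(opening, f_grip=None): finger opening in m; f_grip is the grip in N (None keeps the last); returns when the fingers have stopped.
- ctrl.pause(seconds).
- ctrl.solve_ik(position, orientation): joint angles nearest the present ones, or None.
- ctrl.snapshot(name): name is "scene" or "top"; returns a dict with "image" (420x560x3 uint8, blue, green, red), "intrinsics" (3x3 intrinsics, pixels), "position" and "rotation" of the camera in the world. Camera axes: x right, y down, z forward; pixel columns grow to the right and rows downward; lengths in m; the calibration is good to about 2 mm. A picture is of the moment at which its call begins. There is no depth.
A pose or a line that the arm cannot do raises ctrl.MotionError and nothing moves.
- ctrl.finish_job(): hands the job in; it is judged then, once.
Readings, each from a call of its own:
- ctrl.current_t(): time.
- ctrl.current_joint_pos(): joint angles.
- ctrl.current_dq(): joint speeds.
- ctrl.current_joint_torque(): joint torques, N m.
- ctrl.current_eef_pos(): TCP position.
- ctrl.current_tcp_rot(): TCP orientation.
- ctrl.current_ft_force(): force on the tool from outside, world axes, zero at the start.
- ctrl.current_moment(): the same for the moment, N m.
- ctrl.current_width(): finger opening in m.
- ctrl.current_grasp_force(): force on a finger pad.
Only numpy, scipy, OpenCV 4.12 (cv2) and the standard library are available. Lean on these libraries where they do the work, as an engineer would, in place of code of your own. Each camera call takes 0.05 s, during which the arm holds its last target. There are 200 camera calls.

## Working session

There is one attempt and no reset: what is moved stays moved. The work goes in short steps, each a Python script; the robot and the scene stay as the last script left them, time stands still between calls to the robot, and variables do not carry over. Pictures are saved under pics/ and viewed, at most 10 in all, crops included, and the job is handed in when it is done.

```bash
mkdir -p pics; cat > h.py <<'E'
import numpy as np, cv2
from workcell import ctrl
def snap(n,f=None):
    s=ctrl.snapshot(n)
    if f: cv2.imwrite('pics/'+f,s['image'])
    return s
def ray(s,uv,z):
    K=np.array(s['intrinsics']);R=np.array(s['rotation']);p=np.array(s['position'])
    d=R@np.linalg.inv(K)@np.array([uv[0],uv[1],1.]); return p+d*(z-p[2])/d[2]
def proj(s,X):
    K=np.array(s['intrinsics']);R=np.array(s['rotation']);p=np.array(s['position'])
    c=K@(R.T@(np.array(X)-p)); return c[:2]/c[2]
E
python3 - <<'E'
from h import *
import pickle
d={}
for n in('scene','top'):
    s=snap(n,n+'0.png'); d[n]=s; print(n,np.round(s['position'],4),np.round(s['rotation'],3).tolist(),np.round(s['intrinsics'],1).tolist())
pickle.dump({k:{a:np.array(b) for a,b in v.items()} for k,v in d.items()},open('s0.pkl','wb'))
print(ctrl.current_t(),ctrl.current_tcp_rot(),ctrl.current_width(),ctrl.grasp_offset,ctrl.current_ft_force())
E
```

```text
scene [ 1.0037 -0.5768  0.9974] [-0.332, 0.888, 0.295, -0.116] [[397.9, 0.0, 280.9], [0.0, 397.9, 199.7], [0.0, 0.0, 1.0]]
top [0.4317 0.0155 1.2237] [0.048, -0.699, 0.712, -0.04] [[388.7, 0.0, 279.9], [0.0, 388.7, 206.0], [0.0, 0.0, 1.0]]
0.1 [-3.16330127e-04  2.31314882e-01  9.72878509e-01 -8.55467863e-04] 0.08535392738322949 0.0187 [-0.11229635  0.21978215  0.1805539 ]
```

View pics/scene0.png

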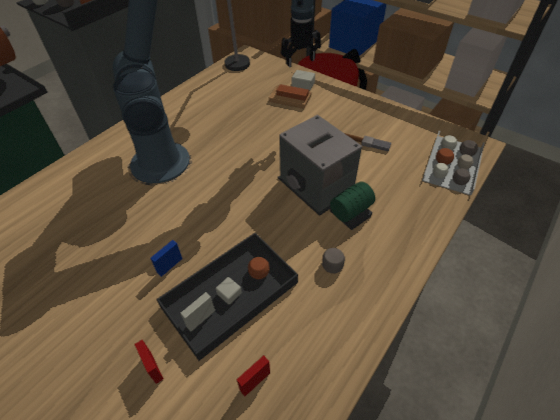

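View pics/top0.png

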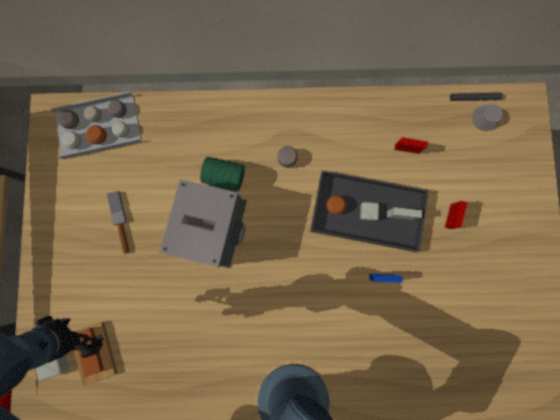

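The scene view shows the slab at about (197,312), next to the block (229,291) and bobbin (259,268). The slot is at (320,140). In the top view the slab is at about (405,213) and the slot at (198,222). Next I'll enlarge the details.

```bash
python3 - <<'E'
from h import *
import pickle
d=pickle.load(open('s0.pkl','rb'))
def crop(n,x,y,w=50,h=37,k=8): return cv2.resize(d[n]['image'][y:y+h,x:x+w],None,fx=k,fy=k,interpolation=cv2.INTER_CUBIC)
a=np.hstack([crop('scene',172,290),crop('top',378,195)]);b=np.hstack([crop('scene',296,122),crop('top',173,204)])
cv2.imwrite('pics/crops.png',np.vstack([a,b]))
def rects(n,x0,y0,x1,y1,f,tag):
    im=d[n]['image'];g=cv2.cvtColor(im,cv2.COLOR_BGR2GRAY);m=np.zeros_like(g);m[y0:y1,x0:x1]=f(g)[y0:y1,x0:x1]*255
    for c in cv2.findContours(m,0,2)[0]:
        if cv2.contourArea(c)>25:print(tag,cv2.contourArea(c),cv2.minAreaRect(c))
rects('top',378,195,430,232,lambda g:g>120,'slabtop')
rects('scene',172,285,222,335,lambda g:g>120,'slabscene')
rects('top',175,205,222,240,lambda g:g<70,'slottop')
rects('scene',298,125,345,158,lambda g:g<60,'slotscene')
for n,p in(('top',(404,213)),('scene',(195,310)),('top',(198,222)),('scene',(320,140)),('top',(185,230)),('scene',(310,130))):print(n,p,d[n]['image'][p[1],p[0]])
E
```

```text
slabtop 177.5 ((404.06982421875, 211.89434814453125), (32.18698501586914, 7.601513862609863), 2.4895529747009277)
slabscene 167.0 ((195.172119140625, 304.6065368652344), (6.017732620239258, 32.26529312133789), 50.194427490234375)
slottop 151.5 ((198.41177368164062, 222.3529510498047), (30.074417114257812, 7.276068687438965), 14.03624439239502)
slotscene 27.5 ((302.0, 153.5), (8.0, 7.0), 0.0)
slotscene 94.5 ((320.0235900878906, 140.04244995117188), (5.342071533203125, 24.86491584777832), 60.945396423339844)
top (404, 213) [142 153 155]
scene (195, 310) [71 80 81]
top (198, 222) [50 53 57]
scene (320, 140) [37 40 39]
top (185, 230) [111 114 119]
scene (310, 130) [ 94  97 103]
```

View pics/crops.png

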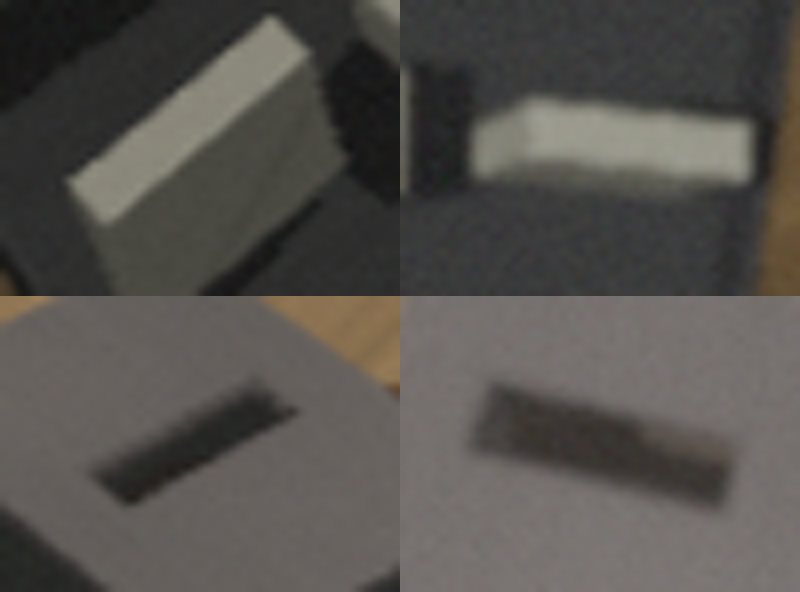

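The crops show four clear corners each for the slab's top face and the slot mouth, in both views. I'll cast these onto z=0.086 and z=0.200.

```bash
python3 - <<'E'
from h import *
import pickle
d=pickle.load(open('s0.pkl','rb'))
C={('slab','scene'):(172,290,[(268,15),(310,52),(107,225),(67,180)],.086),
('slab','top'):(378,195,[(130,97),(355,120),(352,182),(125,165)],.086),
('slot','scene'):(296,122,[(262,79),(300,116),(127,211),(90,176)],.2),
('slot','top'):(173,204,[(92,86),(338,154),(328,214),(70,151)],.2)}
for k,(x,y,c,z) in C.items():
    P=np.array([ray(d[k[1]],((u+.5)/8-.5+x,(v+.5)/8-.5+y),z)[:2] for u,v in c],np.float32)
    ctr=P.mean(0);e=[np.linalg.norm(P[i]-P[i-1]) for i in range(4)]
    l=max([(P[i]-P[i-1]) for i in range(4)],key=np.linalg.norm)
    # mean of two long edges
    L=[P[i]-P[i-1] for i in range(4) if np.linalg.norm(P[i]-P[i-1])>.05]; L=[v*np.sign(v[1]) for v in L]
    print(k,ctr,'edges',np.round(e,4),'ang from y',[round(float(np.degrees(np.arctan2(-v[0],v[1]))),2) for v in L])
g=d['top']['image']
for n in('top','scene'):
    im=d[n]['image'].astype(int);
    hsv=cv2.cvtColor(d[n]['image'],cv2.COLOR_BGR2HSV)
    m=((hsv[...,1]<50)&(hsv[...,2]>80)).astype(np.uint8)*255
    k=np.zeros_like(m);x,y=((200,222),(318,145))[n=='scene'];k[y-55:y+55,x-60:x+60]=255
    m&=k
    c=max(cv2.findContours(m,0,2)[0],key=cv2.contourArea)
    ap=cv2.approxPolyDP(cv2.convexHull(c),5,True)[:,0]
    P=np.array([ray(d[n],q,.2)[:2] for q in ap]);print(n,ap.tolist(),np.round(P,4).tolist(),P.mean(0))
    for i in range(len(P)):
        v=P[i]-P[i-1];print(round(np.linalg.norm(v),4),round(np.degrees(np.arctan2(-v[0],v[1])),2))
E
```

```text
Traceback (most recent call last):
  File "h.py", line 9, in ray
    d=R@np.linalg.inv(K)@np.array([uv[0],uv[1],1.]); return p+d*(z-p[2])/d[2]
      ~^~~~~~~~~~~~~~~~~
ValueError: matmul: Input operand 1 has a mismatch in its core dimension 0, with gufunc signature (n?,k),(k,m?)->(n?,m?) (size 3 is different from 4)
```

```bash
python3 - <<'E'
s=open('h.py').read().replace("R=np.array(s['rotation'])","R=rot(s['rotation'])").replace("def snap","from scipy.spatial.transform import Rotation\ndef rot(q): return Rotation.from_quat(np.roll(q,-1)).as_matrix()\ndef snap",1)
open('h.py','w').write(s)
E
cat > m.py <<'E'
from h import *
import pickle
d=pickle.load(open('s0.pkl','rb'))
C={('slab','scene'):(172,290,[(268,15),(310,52),(107,225),(67,180)],.086),
('slab','top'):(378,195,[(130,97),(355,120),(352,182),(125,165)],.086),
('slot','scene'):(296,122,[(262,79),(300,116),(127,211),(90,176)],.2),
('slot','top'):(173,204,[(92,86),(338,154),(328,214),(70,151)],.2)}
for k,(x,y,c,z) in C.items():
    P=np.array([ray(d[k[1]],((u+.5)/8-.5+x,(v+.5)/8-.5+y),z)[:2] for u,v in c])
    e=[np.linalg.norm(P[i]-P[i-1]) for i in range(4)]
    L=[P[i]-P[i-1] for i in range(4) if e[i]>.05]; L=[v*np.sign(v[1]) for v in L]
    print(k,P.mean(0),'edges',np.round(e,4),'ang from y',[round(float(np.degrees(np.arctan2(-v[0],v[1]))),2) for v in L])
for n in('top','scene'):
    hsv=cv2.cvtColor(d[n]['image'],cv2.COLOR_BGR2HSV)
    m=((hsv[...,1]<50)&(hsv[...,2]>80)).astype(np.uint8)*255
    k=np.zeros_like(m);x,y=((200,222),(318,145))[n=='scene'];k[y-55:y+55,x-60:x+60]=255
    m&=k
    c=max(cv2.findContours(m,0,2)[0],key=cv2.contourArea)
    ap=cv2.approxPolyDP(cv2.convexHull(c),5,True)[:,0]
    P=np.array([ray(d[n],q,.2)[:2] for q in ap]);print(n,ap.tolist(),np.round(P,4).tolist(),P.mean(0))
    for i in range(len(P)):
        v=P[i]-P[i-1];print(round(np.linalg.norm(v),4),round(np.degrees(np.arctan2(-v[0],v[1])),2))
E
python3 m.py
```

```text
('slab', 'scene') [ 0.5519761  -0.34650252] edges [0.0779 0.0197 0.0793 0.0206] ang from y [-7.49, -6.8]
('slab', 'top') [ 0.54958478 -0.34676432] edges [0.0252 0.0823 0.0229 0.0827] ang from y [-7.04, -5.43]
('slot', 'scene') [0.5254859  0.24285952] edges [0.0899 0.026  0.0883 0.0239] ang from y [-13.83, -15.01]
('slot', 'top') [0.52107129 0.24261828] edges [0.0226 0.0854 0.02   0.0886] ang from y [-16.45, -14.69]
top [[180, 180], [237, 194], [218, 265], [160, 251]] [[0.6364, 0.2931], [0.5953, 0.14], [0.4087, 0.1904], [0.4478, 0.3431]] [0.52204692 0.24167938]
0.1951 -104.85
0.1585 164.98
0.1932 74.87
0.1576 -14.35
scene [[280, 134], [317, 115], [361, 146], [322, 168]] [[0.4103, 0.1916], [0.4495, 0.3403], [0.6409, 0.2913], [0.5983, 0.1422]] [0.52473707 0.24135063]
0.1944 75.28
0.1538 -14.79
0.1975 -104.36
0.1551 164.07
```

```bash
cat >> h.py <<'E'
def down(adeg,sgn=1):
    a=np.radians(adeg);y=sgn*np.array([np.cos(a),np.sin(a),0]);z=np.array([0,0,-1.]);x=np.cross(y,z)
    return np.roll(Rotation.from_matrix(np.stack([x,y,z],1)).as_quat(),1)
SLAB=np.array([.5508,-.3466]);SA=-6.8
SLOT=np.array([.5233,.2427]);TA=-14.9
def st(t=''): print(t,'t',round(ctrl.current_t(),2),'p',np.round(ctrl.current_eef_pos(),4),'F',np.round(ctrl.current_ft_force(),2),'M',np.round(ctrl.current_moment(),2),'w',round(ctrl.current_width(),4),'g',round(ctrl.current_grasp_force(),1),flush=True)
E
python3 - <<'E'
from h import *
for s in(1,-1):
    for p,a in(((*SLAB,.3),SA),((*SLAB,.046),SA),((*SLOT,.3),TA),((*SLOT,.2135),TA)):
        q=ctrl.solve_ik(p,down(a,s)); print(s,p,None if q is None else np.round(q,2))
E
```

```text
1 (np.float64(0.5508), np.float64(-0.3466), 0.3) [-0.66  0.56  0.54  1.55  0.    1.03]
1 (np.float64(0.5508), np.float64(-0.3466), 0.046) [-0.66  0.63  0.01  0.94  0.    1.03]
1 (np.float64(0.5233), np.float64(0.2427), 0.3) [0.32 0.38 0.26 1.45 0.   2.16]
1 (np.float64(0.5233), np.float64(0.2427), 0.2135) [0.32 0.39 0.05 1.23 0.   2.16]
-1 (np.float64(0.5508), np.float64(-0.3466), 0.3) [-0.66  0.56  0.54  1.55  0.   -2.11]
-1 (np.float64(0.5508), np.float64(-0.3466), 0.046) [-0.66  0.63  0.01  0.94  0.   -2.11]
-1 (np.float64(0.5233), np.float64(0.2427), 0.3) [ 0.32  0.38  0.26  1.45  0.   -0.99]
-1 (np.float64(0.5233), np.float64(0.2427), 0.2135) [ 0.32  0.39  0.05  1.23  0.   -0.99]
```

```bash
python3 - <<'E'
from h import *
p=ctrl.current_eef_pos(); q=down(SA)
ctrl.movel([p[0],p[1],.29],rate=.25)
ctrl.move_to([*SLAB,.20],q); st('above')
ctrl.movel([*SLAB,.046],rate=.12,threshold=8); st('down')
ctrl.grip(.015,70); st('grip')
ctrl.movel([*SLAB,.12],rate=.1); st('lift')
snap('scene','g1.png')
ctrl.movel([*SLAB,.30],rate=.2); st('up')
E
```

```text
above t 3.67 p [ 0.5513 -0.3458  0.2002] F [-0.03  0.64 -0.15] M [ 0.01  0.07 -0.01] w 0.0854 g 0.0
down t 5.11 p [ 0.5515 -0.3471  0.047 ] F [ 0.75 -0.51 -0.03] M [-0.04  0.01 -0.05] w 0.085 g 0.0
grip t 5.72 p [ 0.5509 -0.3467  0.0462] F [-0.82  0.03  1.79] M [ 0.03  0.07 -0.02] w 0.0193 g 68.8
lift t 6.62 p [ 0.5503 -0.3462  0.1191] F [ 0.25  0.34 -4.41] M [-0.02 -0.01 -0.04] w 0.0193 g 68.3
up t 7.72 p [ 0.5505 -0.3463  0.2987] F [-0.45  0.19 -3.87] M [-0.02  0.02  0.01] w 0.0193 g 68.3
```

View pics/g1.png

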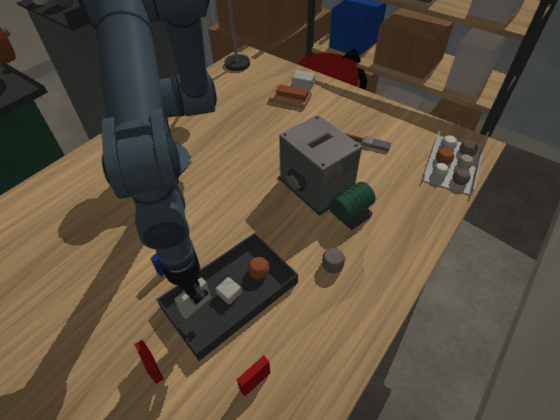

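The slab is held in the gripper at about (193,298), above the crate. Next I'll carry it over the slot and look.

```bash
python3 - <<'E'
from h import *
import pickle
ctrl.move_to([*SLOT,.30],down(TA)); 
ctrl.movel([*SLOT,.252],rate=.12);ctrl.pause(.3); st('above slot')
P=np.mean([ctrl.current_eef_pos() for _ in range(10)],0)
d={n:snap(n) for n in('scene','top')}
pickle.dump({k:{a:np.array(b) for a,b in v.items()} for k,v in d.items()},open('s1.pkl','wb'))
print(P)
def crop(n,x,y,w=66,h=100,k=6): return cv2.resize(d[n]['image'][y:y+h,x:x+w],None,fx=k,fy=k,interpolation=cv2.INTER_CUBIC)
cv2.imwrite('pics/c2.png',np.hstack([crop('scene',286,80),crop('top',168,170)]))
E
```

```text
above slot t 10.68 p [0.5238 0.2428 0.2528] F [-0.86 -0.39 -4.4 ] M [ 0.03 -0.07 -0.04] w 0.0193 g 68.3
[0.5237678  0.24284689 0.25281451]
```

View pics/c2.png

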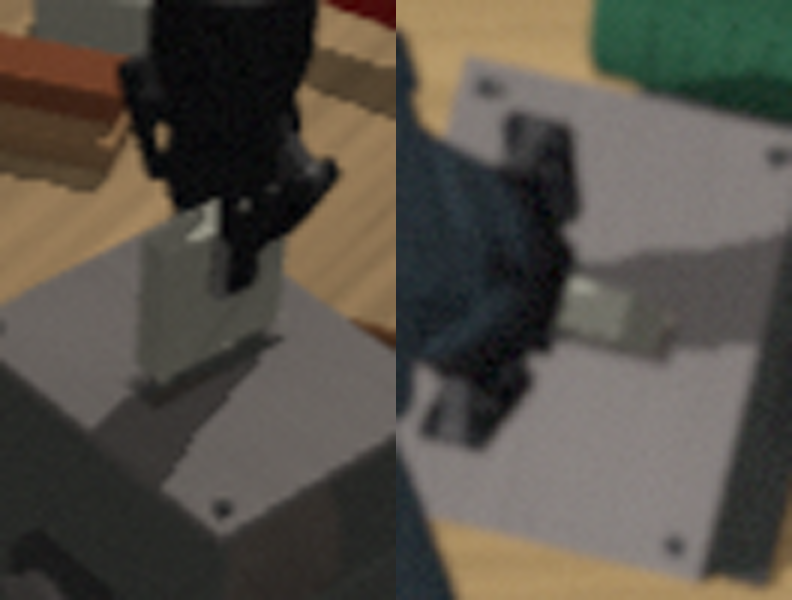

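The scene crop shows the slab upright in the grip. Its lower corners are near crop (160,385) and (280,330). The top crop shows the slab's −y end face near (645,330). I'll project the predicted slab corners to estimate the camera bias before going in.

```bash
python3 - <<'E'
from h import *
import pickle
d=pickle.load(open('s1.pkl','rb'))
P=np.array([.5237678,.24284689,.25281451]);a=np.radians(TA);ex=np.array([np.cos(a),np.sin(a),0]);ey=np.array([-np.sin(a),np.cos(a),0]);ez=np.array([0,0,1])
C=P-.04*ez
for n,o in(('scene',(286,80)),('top',(168-66,170))):
    for sx in(1,-1):
        for sy in(1,-1):
            for h in(0,.08):
                u=proj(d[n],C+sx*.01*ex+sy*.04*ey+h*ez); print(n,sx,sy,h,np.round((u-o+.5)*6-.5,1))
    # derivative px(crop) per mm
    u=[(proj(d[n],C+1e-3*e)-proj(d[n],C))*6 for e in(ex,ey,ez)];print(np.round(u,2).tolist())
E
```

```text
scene 1 1 0 [277.1 317.8]
scene 1 1 0.08 [291.2 188.5]
scene 1 -1 0 [158.9 382.2]
scene 1 -1 0.08 [167.1 252.8]
scene -1 1 0 [250.6 298.4]
scene -1 1 0.08 [263.2 169.4]
scene -1 -1 0 [132.8 361.8]
scene -1 -1 0.08 [139.5 232.5]
[[1.32, 0.99], [1.47, -0.8], [0.12, -1.54]]
top 1 1 0 [492.1 264.7]
top 1 1 0.08 [440.8 243.8]
top 1 -1 0 [668.4 308.3]
top 1 -1 0.08 [631.9 291. ]
top -1 1 0 [479.7 309. ]
top -1 1 0.08 [427.3 291.8]
top -1 -1 0 [656.4 352.8]
top -1 -1 0.08 [618.8 339.3]
[[0.61, -2.22], [-2.21, -0.55], [-0.51, -0.2]]
```

```bash
cat >> h.py <<'E'
A=np.radians(TA);EX=np.array([np.cos(A),np.sin(A)]);EY=np.array([-np.sin(A),np.cos(A)])
def probe(ox,oy=0,zt=.231,ang=TA,thr=5,z0=.246):
    p=SLOT+ox*1e-3*EX+oy*1e-3*EY
    ctrl.movel([*p,z0],rate=.06,ori=down(ang)); ctrl.pause(.1)
    M0=[];F0=[]
    for _ in range(4): M0.append(ctrl.current_moment());F0.append(ctrl.current_ft_force());ctrl.pause(.02)
    hit=ctrl.movel([*p,zt],rate=.03,threshold=thr)
    M=[];F=[];Z=[]
    for _ in range(4): M.append(ctrl.current_moment());F.append(ctrl.current_ft_force());Z.append(ctrl.current_eef_pos());ctrl.pause(.02)
    dF=np.mean(F,0)-np.mean(F0,0);dM=np.mean(M,0)-np.mean(M0,0);Z=np.mean(Z,0)
    print('probe',ox,oy,'hit',hit,'z',np.round(Z[2],4),'F ex,ey,z',np.round([dF[:2]@EX,dF[:2]@EY,dF[2]],1),'M about ex,ey',np.round([dM[:2]@EX,dM[:2]@EY],3),'t',round(ctrl.current_t(),2),flush=True)
    return hit
E
python3 - <<'E'
from h import *
for ox in(0,1.5,-1.5):
    if not probe(ox): break
    else: ctrl.movel(ctrl.current_eef_pos()+np.array([0,0,.006]),rate=.06)
E
```

```text
probe 0 0 hit True z 0.2377 F ex,ey,z [ 1.1  0.2 -0.5] M about ex,ey [-0.021 -0.016] t 11.61
probe 1.5 0 hit True z 0.2401 F ex,ey,z [-0.5 -0.5  8.6] M about ex,ey [-0.08  0.  ] t 12.68
probe -1.5 0 hit False z 0.2309 F ex,ey,z [ 0.8  0.1 -0.7] M about ex,ey [-0.027 -0.248] t 14.09
```

```bash
cat >> h.py <<'E'
def rd(tag='',n=8):
    ctrl.pause(.1);M=[];F=[];Z=[]
    for _ in range(n): M.append(ctrl.current_moment());F.append(ctrl.current_ft_force());Z.append(ctrl.current_eef_pos());ctrl.pause(.02)
    F=np.mean(F,0);M=np.mean(M,0);Z=np.mean(Z,0);D=(Z[:2]-SLOT)*1e3
    f=F[:2]@EX; print(tag,'at ex,ey,z',np.round([D@EX,D@EY,Z[2]*1e3],2),'F',np.round([f,F[:2]@EY,F[2]],2),'M',np.round([M[:2]@EX,M[:2]@EY,M[2]],3),'t',round(ctrl.current_t(),2),flush=True)
    return F,M
def at(ox,oy,z,ang=TA,rate=.02): ctrl.movel([*(SLOT+ox*1e-3*EX+oy*1e-3*EY),z],rate=rate,ori=down(ang))
E
python3 - <<'E'
from h import *
rd('now')
for ox in(-1,-.5,0,.5):
    at(ox,0,.231); F,M=rd(ox)
    if abs(F[:2]@EX)>6: break
E
```

```text
now at ex,ey,z [ -1.41  -0.   231.12] F [ 0.94 -0.34 -4.08] M [-0.047 -0.279  0.037] t 14.32
-1 at ex,ey,z [-1.1600e+00  3.0000e-02  2.3098e+02] F [-0.15 -0.17 -3.68] M [-0.017  0.008  0.014] t 14.81
-0.5 at ex,ey,z [ -0.5   -0.   230.99] F [-0.09 -0.1  -3.82] M [ 0.002 -0.005  0.015] t 15.29
0 at ex,ey,z [-1.0000e-02 -1.0000e-02  2.3098e+02] F [-0.03 -0.03 -3.65] M [-0.018  0.029 -0.025] t 15.78
0.5 at ex,ey,z [ 1.3000e-01 -3.0000e-02  2.3093e+02] F [-2.17 -0.09 -2.94] M [-0.012  0.498  0.087] t 16.26
```

```bash
python3 - <<'E'
from h import *
at(-.55,0,.231);rd('c')
at(-.55,1,.231);rd('+y'); at(-.55,-1,.231,rate=.03);rd('-y')
at(-.55,0,.231)
hit=ctrl.movel([*(SLOT-.55e-3*EX),.2135],rate=.03,threshold=6)
ctrl.pause(.3);rd(hit);st()
d={n:snap(n) for n in('scene','top')}
def crop(n,x,y,w=66,h=100,k=6): return cv2.resize(d[n]['image'][y:y+h,x:x+w],None,fx=k,fy=k,interpolation=cv2.INTER_CUBIC)
cv2.imwrite('pics/c3.png',np.hstack([crop('scene',286,80),crop('top',168,170)]))
E
```

```text
c at ex,ey,z [-2.2000e-01  2.0000e-02  2.3108e+02] F [ 0.04 -0.19 -3.5 ] M [ 0.012 -0.019 -0.013] t 16.74
+y at ex,ey,z [ -0.54   1.   230.99] F [ 0.18 -0.01 -3.54] M [-0.009 -0.001  0.   ] t 17.23
-y at ex,ey,z [ -0.55  -1.02 231.02] F [ 0.01  0.08 -3.61] M [-0.016  0.005  0.004] t 17.71
False at ex,ey,z [-5.1000e-01  2.0000e-02  2.1358e+02] F [-0.21 -0.06 -3.9 ] M [-0.002 -0.001 -0.006] t 19.23
 t 19.23 p [0.5228 0.2429 0.2135] F [-0.14 -0.19 -3.48] M [-0.03  0.01 -0.  ] w 0.0189 g 70.2
```

View pics/c3.png

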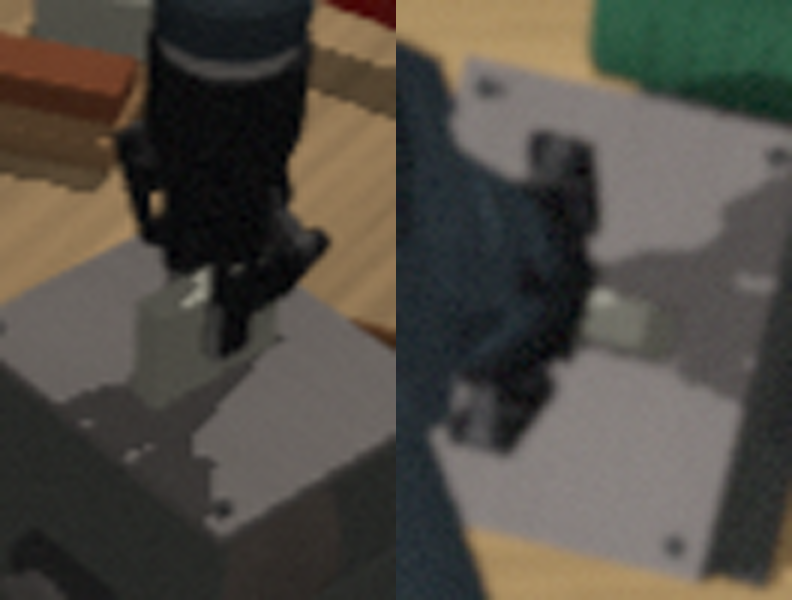

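The slab now sits upright in the slot at about crop (200,350), roughly 53 mm of it above the plate. Side forces and moments read about zero and its weight hangs on the gripper, so I'm handing it in.

```bash
python3 -c "
from h import *
print(ctrl.finish_job())"
```

```text
the job is handed in; nothing more can be done
None
```

I handed the job in at about 19 s: the gripper is still holding the slab upright in the slot, its lower edge about 18.5 mm below the top plate and 18.5 mm above the drum by calculation. The last readings showed no side force from the slot, and I sensed no drum contact, though the cameras can't see inside the hood.

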